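# Charge a mill flask and press it home in its sprung cradle

## Robot

A 7-joint arm with a two-finger parallel gripper is mounted at the origin on a cart in front of the work surface, level with it; the furniture and walls round the work are solid. World frame = base frame: x ahead of the robot, y to its left, z up, the work surface at z = 0. Lengths are in m, angles in rad, forces in N, time in s.
With the tool pointing down it reaches from about 0.35 to 0.9 m from the base axis. Payload 8.1 kg.
Tool frame: the origin (TCP) lies midway between the tips of the shut fingers; the grasp point (between the pads) lies 19 mm behind it; z points along the fingers, y is the line along which they close (so a half turn about z gives the same grasp; the last joint's range is limited). The gripper opens to 92 mm and grips with 3 to 60 N. Pads are 19 mm wide; open, the fingers measure 130 mm over their backs; the gripper's body (75 mm by 190 mm) begins 47 mm behind the grasp point.
Start: joints at [-1.214, 0.434, 0.025, 1.573, -0.012, 1.134, -0.075], TCP at [0.277, 0.56, 0.227] pointing down, gripper open.
Joint ranges: [-2.62, 2.62], [-0.44, 2.09], [-1.27, 1.32], [0.08, 2.57], [-1.32, 4.46], [0.12, 2], [-2.74, 2.74]. Speed limits (rad/s): [2.22, 2.22, 3.01, 3.01, 3.14, 3.14, 3.14].

## Interface

Orientations are given as a rotation vector (axis times angle).
In Python, from cell import arm gives the robot as it stands.
- The arm moves only by the tool send_rows, never from a script. Its argument "increments" is a list of rows, each a list of 3 entries, a list of its own where there are three numbers: the finger opening in cm, from 0 to 9.18, then the shift along the tool's x, y, z in cm, then the turn, a rotation vector about the tool's x, y, z in rad. A call has 1 to 5 rows; each row shifts and turns the commanded pose from where the row before left it, along the tool's axes as they then stand; what a row does not reach is not made up. A row lasts 1/10 s, in which the tool goes at most 50 mm and 8.59 degrees, less where a joint would pass 70% of its speed; a pose out of reach is approached as far as the arm can. A call is refused whole if a number of a shift passes 5 or a number of a turn 0.15, either way. A call with a gripper value outside its range is refused whole. The fingers move at their own pace and stop on an object; "force" is the grip in N (left out, the last holds). Time passes only in rows, so rows that do not move let the fingers close. It gives the time, the measured TCP pose, the force, the opening and the grip force at its end, in the units of the state.
- arm.observe(): the state, without advancing time (a new reading comes with each control period).
- arm.get_image(name): name is "side" or "top" or "wrist"; returns the picture (384x512x3 uint8, red, green, blue); there is no depth.
- arm.camera_params(name): a dict with "camera_matrix" (3x3 intrinsics, pixels), "R" (3x3) and "t" (3): a world point X has camera coordinates R X + t. Camera axes: x right, y down, z forward; pixel columns grow to the right and rows downward; lengths in m; the calibration is good to about 2 mm. The wrist camera is an equidistant fisheye: a pixel r from the principal point sees the ray r / f radians off the axis. A picture is of the moment at which its call begins: read the wrist's pose just before it. camera_params takes no time and is no camera call; for the wrist camera it gives the pose at the moment of the call.
- arm.sign_off(): hands the job in; it is judged then, once.
The state is a dict: "clock": time; "joints": joint angles; "dq": joint speeds; "joint_efforts": joint torques, N m; "position": TCP position; "ee_rot": TCP orientation; "force": force on the tool from outside, world axes, zero at the start; "ft_torque": the same for the moment, N m; "width": opening from 0.0 (shut) to 1.0 (fully open); "gripper_force": force on a finger pad.
Only numpy, scipy, OpenCV 4.12 (cv2) and the standard library are available. Lean on these libraries where they do the work, as an engineer would, in place of code of your own. Each camera call takes 0.05 s, during which the arm holds its last target. There are 200 camera calls.

## Task

Pick up the blue scoop tray by its black fin and tip the three white grinding pellets off its open end into the round flask (do not touch the pellets with the fingers), then set the tray back down flat on the worktop. Then lift the flask by its neck out of the cork ring, set it upright in the orange sprung ring of the cradle, press it straight down until the ring is fully down against its stop, and finish while still gripping the flask and holding it pressed down. Leave the other things on the bench where they are.

Things in the scene. Friction and masses are not known exactly. Their poses are not given: they have to be found in the camera images.
- tray: blue scoop tray, 133x38 mm, loose, 0.09 kg, slippery. Origin: centre of its underside. Floor 3 mm thick; channel 32 mm wide between 18 mm high walls, from its open end at x=-65 mm to a back wall at x=+20 mm. Behind it an upright black grip fin centred at x=+48 mm: 32 mm long (x), 12 thick (y), top at z=50. Pellets slide out over the open (-x) end once it is tipped down over about 25 degrees
- tray_lip (a point): middle of the open end of the tray's floor (tray frame -65, 0, 3 mm), over which the pellets slide; axes as the tray's
- tray_grip (a point): centre of the grip fin (tray frame 48, 0, 32 mm); axes as the tray's. Grip here
- pellet_1: white ceramic grinding pellet, a cylinder 16 mm in diameter and 14 mm high, 0.014 kg, standing in the tray's channel at the start. Origin: its centre
- pellet_2: white ceramic grinding pellet, a cylinder 16 mm in diameter and 14 mm high, 0.014 kg, standing in the tray's channel at the start. Origin: its centre
- pellet_3: white ceramic grinding pellet, a cylinder 16 mm in diameter and 14 mm high, 0.014 kg, standing in the tray's channel at the start. Origin: its centre
- flask: clear glass round-bottomed flask, open neck, 0.16 kg give or take a third. Origin: centre of its underside; z up. Body 80 mm across, widest at z=38 mm; neck 54 mm outside, 48 inside, z=70 to 112; thick foot, inner floor at z=18; amber band round the rim. Starts upright in the cork ring; seated in either ring its underside is about 12.5 mm below the ring top
- flask_mouth (a point): centre of the flask's mouth level with its rim (z=112 mm of the flask)
- flask_bowl (a point): middle of the flask's round bowl (z=36 mm of the flask)
- flask_rest: cork support ring, fixed, 86 mm outside, 60 mm inside, 24 mm high. Origin: centre of its underside
- cradle: fixed sprung cradle: grey round base 112 mm across, 12 mm high, with three steel spring sleeves (tops at 30 mm) that carry the orange ring. Origin: centre of its underside
- ring_seat (a point): centre of the orange ring's top face, 62 mm above the worktop when up; it moves with the ring. Ring 76 mm outside, 60 mm inside, with three ears reaching out to 53 mm from the middle
- petri: flat round petri dish, 60 mm across, 15 mm high; loose bystander, stays where it is. Origin: centre of its underside
- swab_jar: white jar with white cap, 56 mm across, 92 mm high; loose bystander, stays where it is. Origin: centre of its underside
- slide_carton: white and teal carton, 68x58x81 mm; loose bystander, stays where it is. Origin: centre of its underside
- oil_bottle: small brown bottle with white cap, 27 mm across, 58 mm high; loose bystander, stays where it is. Origin: centre of its underside
- ring (a joint): downward travel of the orange ring in m: 0 up (rest), 0.020 fully down on its stop; spring about 5 N at the top rising to about 13 N at the stop, so the flask's own weight does not sink it and it springs back when let go
There are look-alikes about, which are no part of the job. What is shaped like the flask but pink is not meant. What is shaped like the cradle but red is not meant.

How it is judged:
On the way, in this order (a step that is already met when the one before it is completed fails the run):
1. the tray is lifted with the pellets in it (height (world z) of tray above 0.06 m and distance between each of pellet_1, pellet_2, pellet_3 and tray_grip below 0.11 m), for 0.1 s.
2. all three pellets lie in the flask, which stands upright in its cork ring (distance between each of pellet_1, pellet_2, pellet_3 and flask_bowl below 0.036 m and horizontal distance between flask and flask_rest below 0.025 m and angle between flask's own z axis and vertical below 0.25 rad and height (world z) of flask below 0.025 m), for 0.2 s.
3. the tray is set down flat on the worktop and let go (height (world z) of tray below 0.008 m and angle between tray's own z axis and vertical below 0.1 rad and contact force between the fingers and tray below 0.1 N), for 0.2 s.
4. the flask is seated in the ring and pressed down (distance between each of pellet_1, pellet_2, pellet_3 and flask_bowl below 0.036 m and value of joint ring above 0.016 m and horizontal distance between flask and ring_seat below 0.006 m and angle between flask's own z axis and vertical below 0.15 rad and contact force between flask and cradle above 4 N and contact force between the fingers and flask above 3 N), for 0.2 s.
At the end, for the whole second after the job is handed in: For the last second: ring down at least 16 of its 20 mm; flask within 6 mm of its middle, within 0.15 rad of upright, pressing it with over 4 N, fingers on the flask (over 3 N), three pellets in its bowl; tray flat on the worktop (8 mm, 0.1 rad); flask and tray still (all of step 4 and height (world z) of tray below 0.008 m and angle between tray's own z axis and vertical below 0.1 rad and linear speed of each of flask, tray below 0.03 m/s); the arm keeps its last pose, push and grip.
It fails at once if the fingers touch a pellet (contact force between the fingers and pellet_1 above 0.5 N or contact force between the fingers and pellet_2 above 0.5 N or contact force between the fingers and pellet_3 above 0.5 N).
It fails at once if a bystander is moved by more than 3 cm (distance of any of petri, swab_jar, slide_carton, oil_bottle from where it was at the start of the episode above 0.03 m).
It also fails if it takes over 64 s, if anything falls off the work surface, if the arm or the gripper's body presses on something with over 40 N, if the wrist force passes 120 N, or if a joint passes its speed limit or range.

## Working session

There is one attempt and no reset: what is moved stays moved. The work goes in short steps, Python scripts to look and compute and a tool call to move; the robot and the scene stay as the last step left them, time stands still between calls to the robot, and variables do not carry over. Pictures are saved under pics/ and viewed, at most 11 in all, crops included, and the job is handed in when it is done.

Besides the shell and the picture viewer there is one more tool, called after "Call:" as name(argument=value, ...) on one line, values as JSON. send_rows: Moves the arm, as the interface text tells. Its arguments: {"type":"object","properties":{"increments":{"type":"array"},"force":{"type":"number"}},"required":["increments"]}

```bash
mkdir -p pics; ls; python3 - <<'E'
from cell import arm
import cv2,numpy as np
s=arm.observe();print({k:np.round(v,3).tolist() for k,v in s.items()})
for n in ["side","top","wrist"]:
    p=arm.camera_params(n);print(n,np.round(p["camera_matrix"],1).tolist(),np.round(p["R"],3).tolist(),np.round(p["t"],3).tolist())
    im=arm.get_image(n)[:,:,::-1];cv2.imwrite(f"pics/{n}0.png",im)
E
```

```text
pics
{'clock': 0.0, 'joints': [-1.214, 0.435, 0.025, 1.574, -0.012, 1.134, -0.075], 'dq': [0.0, -0.001, -0.001, 0.001, -0.001, 0.001, 0.001], 'joint_efforts': [-0.0, -66.783, 0.985, -31.445, -0.061, 0.043, 0.0], 'position': [0.277, 0.56, 0.226], 'ee_rot': [-0.716, -3.059, 0.003], 'force': [-0.424, -0.115, 0.225], 'ft_torque': [-0.02, 0.048, -0.024], 'gripper_force': 0.0, 'width': 0.998}
side [[452.3, 0.0, 258.1], [0.0, 452.3, 184.7], [0.0, 0.0, 1.0]] [[-0.534, -0.845, 0.005], [-0.357, 0.22, -0.908], [0.766, -0.487, -0.419]] [0.359, 0.285, 1.07]
top [[390.0, 0.0, 257.2], [0.0, 390.0, 188.2], [0.0, 0.0, 1.0]] [[-0.004, -1.0, -0.018], [-0.987, 0.007, -0.159], [0.159, 0.017, -0.987]] [0.071, 0.579, 1.288]
wrist [[297.3, 0.0, 253.3], [0.0, 297.3, 191.3], [0.0, 0.0, 1.0]] [[0.444, 0.896, -0.001], [0.86, -0.426, 0.283], [0.253, -0.127, -0.959]] [-0.624, -0.035, 0.391]
```

```bash
python3 - <<'E'
import cv2,numpy as np
a=cv2.imread("pics/top0.png");b=cv2.imread("pics/side0.png")
cv2.imwrite("pics/top0b.png",cv2.resize(a,(800,600)));cv2.imwrite("pics/side0b.png",cv2.resize(b,(800,600)))
E
```

```text
(no output)
```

View pics/top0b.png

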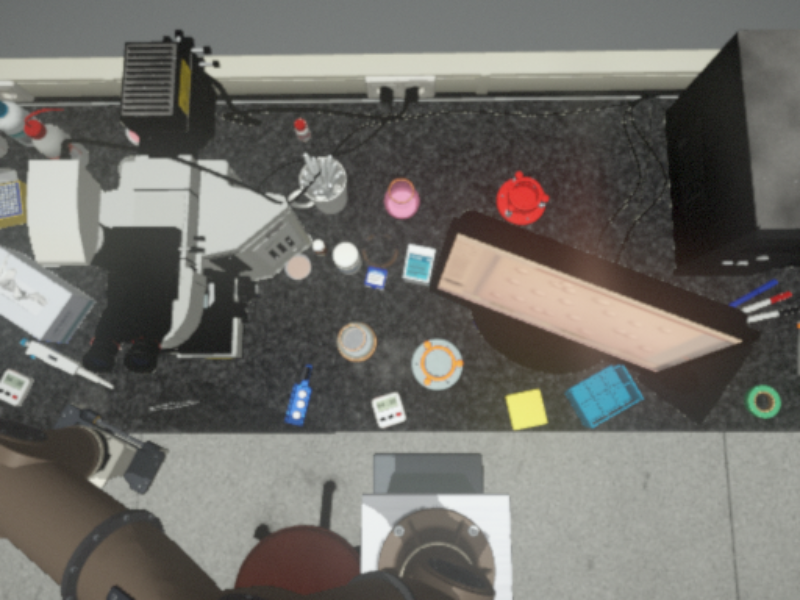

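View pics/side0b.png

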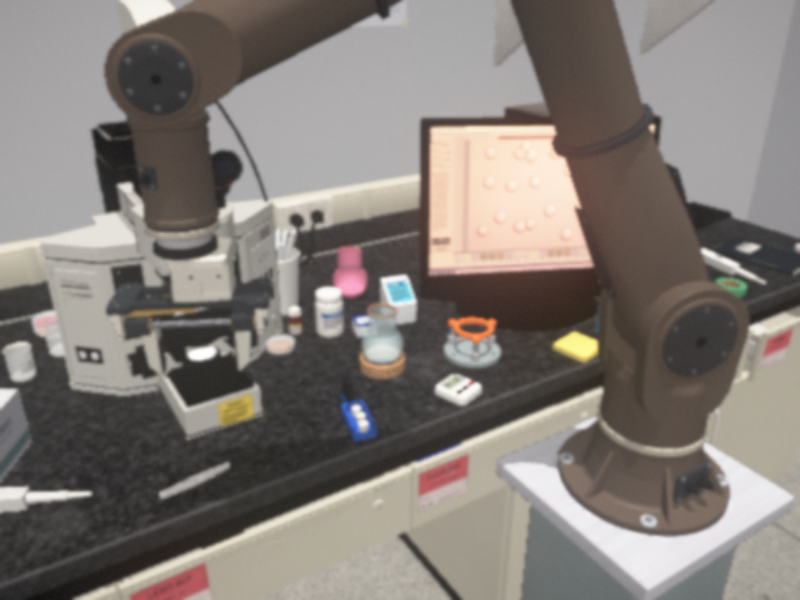

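Top view (800x600): the flask wanted is clear, in the cork ring at (356,342); its look-alike is pink at (402,198). The cradle wanted is orange at (437,364); its look-alike is red at (522,198). The tray is blue at (299,400), with its fin near (307,372) and its open end towards the front edge. Other blue things are the tube rack (605,395) and a small box (375,278). The side view agrees: tray (358,418), flask (382,345), cradle (472,340).

```bash
cat > h.py <<'E'
import cv2,numpy as np
from cell import arm
def cam(n):
    p=arm.camera_params(n);return np.array(p["camera_matrix"]),np.array(p["R"]),np.array(p["t"])
def ray(n,u,v,c=None):
    K,R,t=c or cam(n);x=(u-K[0,2])/K[0,0];y=(v-K[1,2])/K[1,1]
    if n=="wrist":
        r=np.hypot(x,y);d=np.array([x/r*np.sin(r),y/r*np.sin(r),np.cos(r)]) if r>1e-9 else np.array([0,0,1.])
    else: d=np.array([x,y,1])
    return -R.T@t,R.T@d
def onz(n,u,v,z,c=None):
    o,d=ray(n,u,v,c);return o+d*(z-o[2])/d[2]
def proj(n,X,c=None):
    K,R,t=c or cam(n);x=R@np.array(X)+t
    if n=="wrist":
        r=np.hypot(x[0],x[1]);th=np.arctan2(r,x[2]);q=x[:2]/r*th
    else: q=x[:2]/x[2]
    return K[0,0]*q+K[:2,2]
def mask(im,lo,hi,box=None):
    m=cv2.inRange(cv2.cvtColor(im,cv2.COLOR_BGR2HSV),lo,hi)
    if box is not None:
        k=np.zeros_like(m);x0,y0,x1,y1=box;k[y0:y1,x0:x1]=1;m=m*k
    return m
E
python3 - <<'E'
from h import *
a=cv2.imread("pics/top0.png");b=cv2.imread("pics/side0.png")
def rep(n,im,lo,hi,box,z):
    m=mask(im,lo,hi,box);ys,xs=np.nonzero(m)
    pts=np.c_[xs,ys].astype(np.float32);(c,s,an)=cv2.minAreaRect(pts)
    print(n,len(xs),c,s,an,onz(n,*c,z).round(4),[onz(n,*q,z).round(3)[:2].tolist() for q in cv2.boxPoints((c,s,an))])
rep("top",a,(100,120,50),(130,255,255),(178,232,205,276),0.018)
rep("side",b,(100,120,50),(130,255,255),(212,245,245,285),0.012)
rep("top",a,(8,130,120),(20,255,255),(260,212,300,252),0.062)
rep("side",b,(3,150,120),(20,255,255),(280,195,325,222),0.062)
rep("top",a,(5,50,80),(25,255,255),(210,200,248,235),0.024)
rep("side",b,(3,60,80),(20,255,255),(225,217,265,245),0.012)
print(onz("top",200,277,0),onz("top",250,277,0))
o=np.hstack([cv2.resize(a[200:290,170:310],(800,514),interpolation=cv2.INTER_CUBIC)]);cv2.imwrite("pics/c1.png",o)
E
```

```text
top 238 (192.2510528564453, 251.9336395263672) (12.174559593200684, 39.55121612548828) 14.931416511535645 [0.3643 0.2914 0.018 ] [[0.306, 0.327], [0.435, 0.296], [0.424, 0.255], [0.295, 0.287]]
side 270 (228.66439819335938, 266.9383544921875) (31.01590347290039, 16.970966339111328) 69.44395446777344 [0.3466 0.2973 0.012 ] [[0.413, 0.302], [0.416, 0.251], [0.285, 0.293], [0.285, 0.338]]
top 125 (277.5448303222656, 232.26206970214844) (27.238920211791992, 25.079734802246094) 41.633541107177734 [0.4278 0.0006 0.062 ] [[0.427, 0.062], [0.489, 0.006], [0.429, -0.061], [0.367, -0.005]]
side 251 (301.5086669921875, 209.69361877441406) (30.107324600219727, 15.661890983581543) 8.746162414550781 [ 0.4275 -0.0005  0.062 ] [[0.425, 0.061], [0.504, -0.005], [0.43, -0.065], [0.357, 0.003]]
top 168 (228.5, 219.0) (24.0, 25.0) 90.0 [0.4758 0.1676 0.024 ] [[0.518, 0.211], [0.517, 0.125], [0.434, 0.124], [0.435, 0.21]]
side 324 (244.0, 234.0) (16.0, 30.0) 90.0 [0.4687 0.1782 0.012 ] [[0.533, 0.193], [0.485, 0.115], [0.408, 0.164], [0.453, 0.237]]
[0.27935943 0.26606424 0.        ] [0.27891149 0.09453611 0.        ]
```

View pics/c1.png

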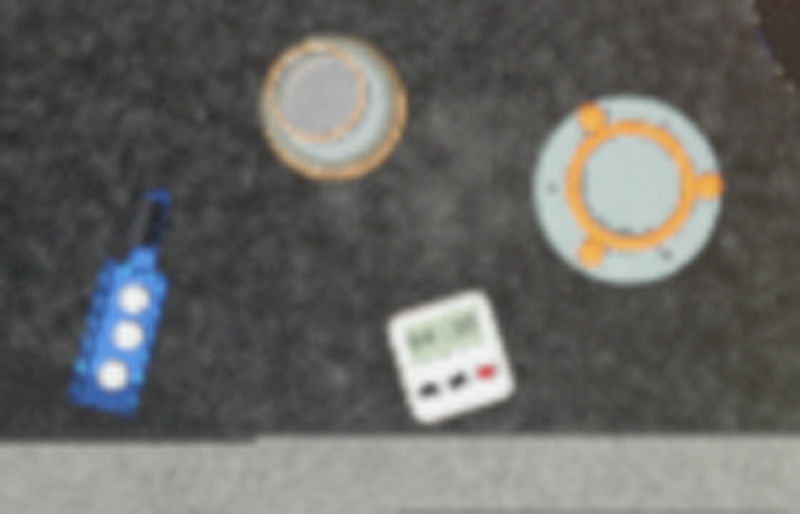

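```bash
cat >> h.py <<'E'
from scipy.spatial.transform import Rotation as Ro
def tool(yaw_y,tilt=0.):
    "tool pointing down, tool y at angle yaw_y (deg) in the world, then turned tilt rad about tool y"
    a=np.radians(yaw_y);y=np.array([np.cos(a),np.sin(a),0]);z=np.array([0,0,-1.]);x=np.cross(y,z)
    return Ro.from_matrix(np.c_[x,y,z])*Ro.from_rotvec([0,tilt,0])
def plan(waypts,p=None,R=None):
    "waypts: (pos,Rot,rows). prints shift cm and turn per row"
    if p is None:
        s=arm.observe();p=np.array(s["position"]);R=Ro.from_rotvec(s["ee_rot"])
    for P,Q,n in waypts:
        P=np.array(P);w=(R.inv()*Q).as_rotvec();p0=p;R0=R
        for i in range(n):
            p1=p0+(P-p0)*(i+1)/n;R1=R0*Ro.from_rotvec(w*(i+1)/n)
            d=R.inv().apply(p1-p)*100;t=(R.inv()*R1).as_rotvec()
            print(d.round(2).tolist(),t.round(3).tolist());p,R=p1,R1
        print('--')
E
python3 - <<'E'
from h import *
def tri(u1,u2):
    o1,d1=ray("top",*u1);o2,d2=ray("side",*u2)
    A=np.c_[d1,-d2];x=np.linalg.lstsq(A,o2-o1,rcond=None)[0];return ((o1+d1*x[0]+o2+d2*x[1])/2).round(3),np.linalg.norm(A@x-(o2-o1)).round(3)
k=1.5625
print("mic corner",tri((310/k,240/k),(272/k,203/k)),tri((285/k,195/k),(272/k,203/k)))
print("jar",onz("top",346/k,255/k,.09),"carton",onz("top",420/k,262/k,.08))
Y=76.3
plan([([.277,.40,.2],tool(Y),4),([.33,.29,.16],tool(Y),3),([.41,.28,.14],tool(Y),3)])
E
```

```text
mic corner (array([0.658, 0.262, 0.287]), np.float64(0.069)) (array([0.726, 0.276, 0.28 ]), np.float64(0.01))
jar [0.65762884 0.18673646 0.09      ] carton [0.64322697 0.02804611 0.08      ]
[-1.77, -3.58, 0.66] [-0.0, -0.0, -0.055]
[-1.57, -3.67, 0.66] [-0.0, -0.0, -0.055]
[-1.36, -3.75, 0.66] [-0.0, -0.0, -0.055]
[-1.15, -3.82, 0.65] [-0.0, -0.0, -0.055]
--
[-2.58, -3.14, 1.33] [0.0, 0.0, 0.0]
[-2.58, -3.14, 1.33] [0.0, 0.0, 0.0]
[-2.58, -3.14, 1.33] [0.0, 0.0, 0.0]
--
[-2.67, 0.31, 0.67] [-0.0, -0.0, 0.0]
[-2.67, 0.31, 0.67] [-0.0, -0.0, -0.0]
[-2.67, 0.31, 0.67] [-0.0, -0.0, -0.0]
--
```

Call:
send_rows(increments=[[9, [-1.8, -3.6, 0.66], [0, 0, -0.055]], [9, [-1.6, -3.7, 0.66], [0, 0, -0.055]], [9, [-1.35, -3.75, 0.66], [0, 0, -0.055]], [9, [-1.15, -3.8, 0.65], [0, 0, -0.055]], [9, [-2.6, -3.15, 1.3], [0, 0, 0]]], force=50)

```text
clock: 0.65
position: [0.2936, 0.362, 0.1876]
ee_rot: [-0.369, -3.119, -0.001]
force: [1.5, 0.3, -0.2]
width: 0.979
gripper_force: 0.0
```

Call:
send_rows(increments=[[9, [-2.6, -3.15, 1.3], [0, 0, 0]], [9, [-2.6, -3.15, 1.3], [0, 0, 0]], [9, [-2.7, 0.3, 0.7], [0, 0, 0]], [9, [-2.7, 0.3, 0.7], [0, 0, 0]], [9, [-2.6, 0.3, 0.6], [0, 0, 0]]])

```text
clock: 1.15
position: [0.4116, 0.2787, 0.1411]
ee_rot: [-0.377, -3.119, 0.0]
force: [-0.0, 0.5, 0.1]
width: 0.978
gripper_force: 0.0
```

```bash
python3 - <<'E'
from h import *
s=arm.observe();print(s["clock"],s["position"],s["ee_rot"],s["dq"],s["joints"])
c=cam("wrist");w=arm.get_image("wrist")[:,:,::-1].copy();cv2.imwrite("pics/w1.png",w)
print(proj("wrist",[.41,.28,.05],c),proj("wrist",[.30,.307,.003],c))
cv2.imwrite("pics/w1b.png",cv2.resize(w,(800,600)))
E
```

```text
1.15 [0.41162251 0.27871924 0.14108032] [-3.76606524e-01 -3.11887588e+00  1.53007021e-04] [ 0.34137685  0.36927907  0.08368568 -0.37293341 -0.07346452  0.00612819
  0.46655178] [-0.76633233  0.32480287  0.08037277  1.99075352 -0.03477834  0.82742714
  0.66385825]
[254.19751598 193.61078607] [254.12681569  68.28826057]
```

View pics/w1b.png

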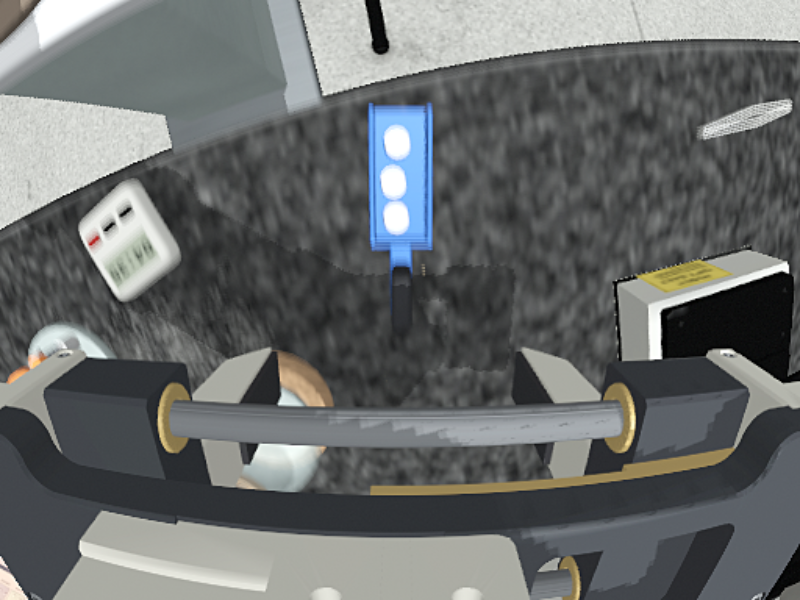

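The wrist view shows the tray straight ahead, lip at (400,105), fin top centred at (400,300). Predictions were (397,107) and (397,302), so the estimate holds. I'm going down.

Call:
send_rows(increments=[[9, [0.1, 0.1, 3], [0, 0, 0]], [9, [0, 0, 3], [0, 0, 0]], [9, [0, 0, 3], [0, 0, 0]], [9, [0, 0, 2.5], [0, 0, 0]], [9, [0, 0, 1.3], [0, 0, 0]]])

```text
clock: 1.7
position: [0.4087, 0.2798, 0.0114]
ee_rot: [-0.376, -3.117, 0.003]
force: [0.4, -0.4, -0.3]
width: 0.977
gripper_force: 0.0
```

Call:
send_rows(increments=[[4, [0, 0, 0], [0, 0, 0]], [2, [0, 0, 0], [0, 0, 0]], [0.2, [0, 0, 0], [0, 0, 0]], [0.2, [0, 0, 0], [0, 0, 0]], [0.2, [0, 0, 0], [0, 0, 0]]])

```text
clock: 2.2
position: [0.4103, 0.2809, 0.0142]
ee_rot: [0.376, 3.118, 0.002]
force: [-0.6, -0.5, 0.0]
width: 0.596
gripper_force: 0.0
```

Call:
send_rows(increments=[[0.2, [0, 0, 0], [0, 0, 0]], [0.2, [0, 0, 0], [0, 0, 0]], [0.2, [0, 0, 0], [0, 0, 0]], [0.2, [0, 0, 0], [0, 0, 0]]])

```text
clock: 2.6
position: [0.4099, 0.2806, 0.0135]
ee_rot: [0.376, 3.119, 0.0]
force: [0.5, 0.2, -0.7]
width: 0.245
gripper_force: 0.0
```

Call:
send_rows(increments=[[0.2, [0, 0, 0], [0, 0, 0]], [0.2, [0, 0, 0], [0, 0, 0]], [0.2, [0, 0, 0], [0, 0, 0]], [0.2, [0, 0, 0], [0, 0, 0]]])

```text
clock: 3.0
position: [0.4099, 0.2806, 0.0134]
ee_rot: [0.376, 3.119, 0.0]
force: [0.8, -1.6, -0.0]
width: 0.128
gripper_force: 50.0
```

Call:
send_rows(increments=[[0.2, [0, 0, -0.4], [0, 0, 0]], [0.2, [0, 0, -1], [0, 0, 0]], [0.2, [0, 0, -1.5], [0, 0, 0]], [0.2, [0, 0, -1.5], [0, 0, 0]], [0.2, [0, 0, -1.5], [0, 0, 0]]])

```text
clock: 3.5
position: [0.4099, 0.2805, 0.0737]
ee_rot: [0.376, 3.119, 0.0]
force: [0.5, 0.6, -1.5]
width: 0.128
gripper_force: 50.0
```

```bash
python3 - <<'E'
from h import *
s=arm.observe();print(s["clock"],s["position"],s["ee_rot"],s["width"],s["gripper_force"],s["force"])
c=cam("wrist");w=arm.get_image("wrist")[:,:,::-1].copy();cv2.imwrite("pics/w2.png",w)
m=mask(w,(100,100,50),(130,255,255),(200,20,320,230));ys,xs=np.nonzero(m);print(cv2.minAreaRect(np.c_[xs,ys].astype(np.float32)))
E
```

```text
3.5 [0.40990428 0.28052867 0.07372604] [3.76054768e-01 3.11877464e+00 3.59079674e-04] 0.12771539463162163 49.98038649559021 [ 0.52578494  0.60016194 -1.54142107]
((253.5, 131.0), (188.0, 75.0), 90.0)
```

```bash
python3 - <<'E'
from h import *
plan([([.41,.28,.165],tool(76.3),5),([.604,.039,.175],tool(45),14)])
a=cv2.imread("pics/top0.png");m=mask(a,(5,50,80),(25,255,255),(212,202,246,234));print(onz("top",226.4,216.6,.1235))
E
```

```text
[0.01, -0.03, -1.78] [0.001, 0.0, -0.0]
[0.01, -0.03, -1.78] [0.001, 0.0, -0.0]
[0.01, -0.03, -1.78] [0.001, 0.0, -0.0]
[0.01, -0.03, -1.78] [0.001, 0.0, -0.0]
[0.01, -0.03, -1.78] [0.001, 0.0, -0.0]
--
[-1.75, -1.34, -0.07] [-0.0, -0.0, 0.039]
[-1.81, -1.27, -0.07] [-0.0, -0.0, 0.039]
[-1.85, -1.2, -0.07] [-0.0, -0.0, 0.039]
[-1.9, -1.13, -0.07] [-0.0, -0.0, 0.039]
[-1.94, -1.06, -0.07] [-0.0, -0.0, 0.039]
[-1.98, -0.98, -0.07] [-0.0, -0.0, 0.039]
[-2.02, -0.9, -0.07] [-0.0, -0.0, 0.039]
[-2.05, -0.82, -0.07] [-0.0, -0.0, 0.039]
[-2.08, -0.74, -0.07] [-0.0, -0.0, 0.039]
[-2.11, -0.66, -0.07] [-0.0, -0.0, 0.039]
[-2.13, -0.58, -0.07] [-0.0, -0.0, 0.039]
[-2.15, -0.49, -0.07] [-0.0, -0.0, 0.039]
[-2.17, -0.41, -0.07] [-0.0, -0.0, 0.039]
[-2.19, -0.32, -0.07] [-0.0, -0.0, 0.039]
--
[0.47537445 0.16525595 0.1235    ]
```

Call:
send_rows(increments=[[0.2, [0, 0, -1.8], [0, 0, 0]], [0.2, [0, 0, -1.8], [0, 0, 0]], [0.2, [0, 0, -1.8], [0, 0, 0]], [0.2, [0, 0, -1.8], [0, 0, 0]], [0.2, [-0.5, -0.4, -1.2], [0, 0, 0.02]]])

```text
clock: 4.05
position: [0.4137, 0.2762, 0.1578]
ee_rot: [0.406, 3.115, 0.002]
force: [-0.1, -0.4, -0.7]
width: 0.129
gripper_force: 50.0
```

Call:
send_rows(increments=[[0.2, [-1.2, -0.9, -0.6], [0, 0, 0.04]], [0.2, [-1.85, -1.3, 0], [0, 0, 0.04]], [0.2, [-1.9, -1.2, 0], [0, 0, 0.04]], [0.2, [-1.9, -1.2, 0], [0, 0, 0.04]], [0.2, [-1.95, -1.1, 0], [0, 0, 0.04]]])

```text
clock: 4.55
position: [0.4781, 0.1896, 0.1619]
ee_rot: [-0.723, -3.057, 0.002]
force: [0.3, 0.2, -1.1]
width: 0.127
gripper_force: 50.0
```

Call:
send_rows(increments=[[0.2, [-2, -1, -0.1], [0, 0, 0.04]], [0.2, [-2, -0.9, -0.1], [0, 0, 0.04]], [0.2, [-2.05, -0.8, -0.1], [0, 0, 0.04]], [0.2, [-2.1, -0.75, -0.1], [0, 0, 0.04]], [0.2, [-2.1, -0.65, -0.1], [0, 0, 0.04]]])

```text
clock: 5.05
position: [0.5454, 0.1024, 0.1675]
ee_rot: [1.023, 2.97, -0.0]
force: [0.3, 1.0, -2.0]
width: 0.127
gripper_force: 50.0
```

Call:
send_rows(increments=[[0.2, [-2.1, -0.6, 0], [0, 0, 0.04]], [0.2, [-2.1, -0.5, 0], [0, 0, 0.04]], [0.2, [-2, -0.4, 0], [0, 0, 0.04]], [0.2, [-1.4, -0.3, 0], [0, 0, 0.04]], [0.2, [-0.6, -0.1, 0], [0, 0, 0]]])

```text
clock: 5.55
position: [0.5929, 0.0356, 0.167]
ee_rot: [-1.255, -2.877, -0.001]
force: [-13.3, 11.0, 7.9]
width: 0.129
gripper_force: 58.0
```

```bash
python3 - <<'E'
from h import *
s=arm.observe();print(s["clock"],s["position"],s["ee_rot"],s["width"],s["gripper_force"],s["joints"])
c=cam("wrist");w=arm.get_image("wrist")[:,:,::-1].copy();cv2.imwrite("pics/w3.png",w)
np.savez("c3.npz",*c);print(proj("wrist",[.475,.167,.1235],c)*1.5625)
cv2.imwrite("pics/w3b.png",cv2.resize(w,(800,600)))
E
```

```text
5.55 [0.59292708 0.03555161 0.16702109] [-1.25506640e+00 -2.87682187e+00 -6.06925600e-04] 0.12866885829871322 57.98733238130808 [-0.36647823  0.4472316   0.30760131  1.74258368 -0.16056951  0.97864656
  0.75100612]
[403.48289168 -46.61187182]
```

View pics/w3b.png

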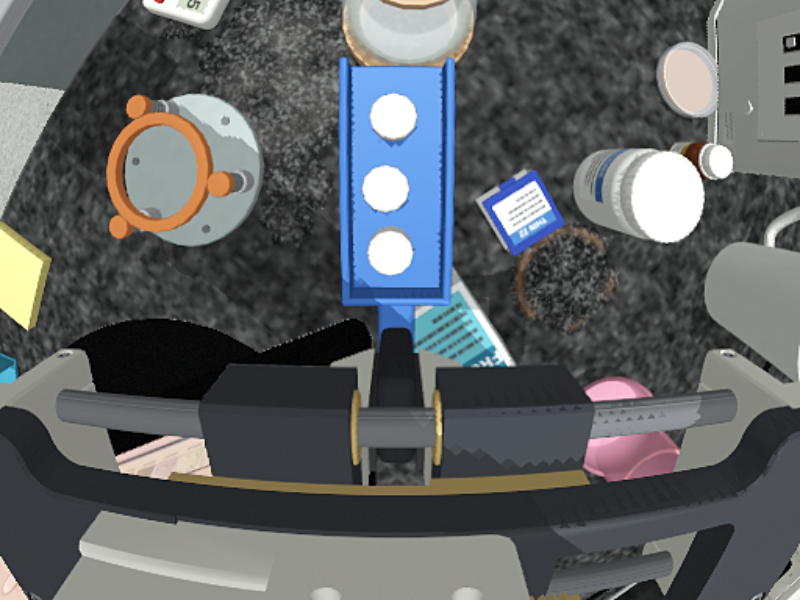

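The view shows the tray aligned with all three pellets in it and the flask beyond the lip. The force reading means the gripper body's back is touching the monitor. I'm backing off along tool +x.

Call:
send_rows(increments=[[0.2, [1, 0, 0], [0, 0, 0]], [0.2, [1.5, 0, 0], [0, 0, 0]], [0.2, [1, 0, 0], [0, 0, 0]], [0.2, [0, 0, 0], [0, 0, 0]]])

```text
clock: 6.0
position: [0.568, 0.0637, 0.1675]
ee_rot: [-1.247, -2.882, -0.001]
force: [0.1, 1.1, -1.9]
width: 0.128
gripper_force: 50.0
```

```bash
python3 - <<'E'
from h import *
s=arm.observe();p=np.array(s["position"]);R=Ro.from_rotvec(s["ee_rot"]);print(p,s["ee_rot"],s["force"],s["width"],R.apply([1,0,0]))
L=p+R.apply([.113,0,.0104]);print("lip",L)
c=cam("wrist");w=arm.get_image("wrist")[:,:,::-1].copy();cv2.imwrite("pics/w4.png",w)
print("lip px",proj("wrist",L,c),"flask px",proj("wrist",[.475,.167,.1235],c))
m=mask(w,(100,100,50),(130,255,255),(200,20,320,200));ys,xs=np.nonzero(m);print(xs.min(),xs.max(),ys.min())
# top view: amber rim
t=arm.get_image("top")[:,:,::-1].copy();cv2.imwrite("pics/t4.png",t)
cv2.imwrite("pics/t4b.png",cv2.resize(t[185:255,190:300],(660,420),interpolation=cv2.INTER_CUBIC))
print("top flask px",proj("top",[.475,.167,.1235]),proj("top",[.475,.167,.024]))
E
```

```text
[0.56800942 0.06368516 0.16747516] [-1.24682277e+00 -2.88235313e+00 -1.23510557e-03] [ 0.14307569  1.08621063 -1.88733766] 0.12835086350305291 [-0.6847523   0.72877464  0.00134613]
lip [0.49062491 0.14604885 0.15722728]
lip px [254.05095122  43.65335627] flask px [258.32343753  17.86331288]
216 319 37
top flask px [225.85339543 216.7200973 ] [228.66744228 219.2338159 ]
```

View pics/t4b.png

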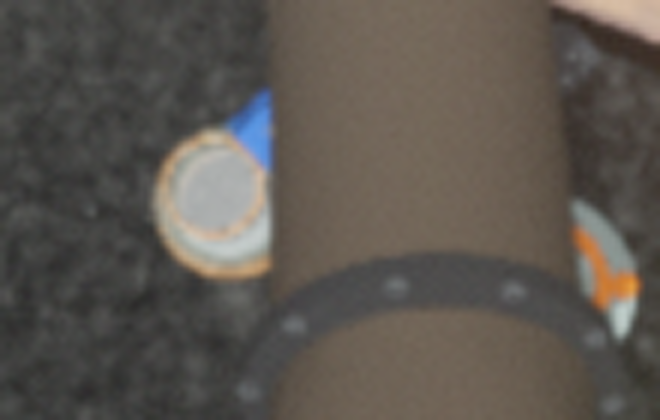

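```bash
python3 - <<'E'
from h import *
s=arm.observe();p=np.array(s["position"]);R=Ro.from_rotvec(s["ee_rot"])
off=np.array([.113,0,.0104]);u=R.apply([1,0,0]);u[2]=0;u/=np.linalg.norm(u)
F=np.array([.4745,.166,0])
L=F-.014*u+[0,0,.138];L0=p+R.apply(off)
w=[]
for k,(th,f) in enumerate([(-.1,.25),(-.2,.5),(-.3,.75),(-.4,1)]+[(-.4-.05*i,1) for i in range(1,9)]):
    Q=R*Ro.from_rotvec([0,th,0]);l=L0+(L-L0)*f;w.append((l-Q.apply(off),Q,2 if k<4 else 1))
plan(w);print(w[-1][0])
E
```

```text
[0.25, 0.02, -0.32] [0.0, -0.05, 0.0]
[0.24, 0.02, -0.33] [0.0, -0.05, -0.0]
--
[0.28, 0.02, -0.34] [-0.0, -0.05, 0.0]
[0.26, 0.02, -0.35] [0.0, -0.05, -0.0]
--
[0.3, 0.02, -0.36] [-0.0, -0.05, 0.0]
[0.28, 0.02, -0.37] [0.0, -0.05, 0.0]
--
[0.32, 0.02, -0.38] [0.0, -0.05, 0.0]
[0.3, 0.02, -0.4] [0.0, -0.05, 0.0]
--
[0.07, -0.0, -0.56] [0.0, -0.05, 0.0]
--
[0.07, -0.0, -0.56] [-0.0, -0.05, -0.0]
--
[0.07, 0.0, -0.56] [0.0, -0.05, -0.0]
--
[0.07, -0.0, -0.56] [-0.0, -0.05, 0.0]
--
[0.07, 0.0, -0.56] [0.0, -0.05, 0.0]
--
[0.07, -0.0, -0.56] [-0.0, -0.05, -0.0]
--
[0.07, 0.0, -0.56] [0.0, -0.05, 0.0]
--
[0.07, -0.0, -0.56] [0.0, -0.05, 0.0]
--
[0.53270985 0.10372799 0.22632748]
```

Call:
send_rows(increments=[[0.2, [0.25, 0.02, -0.32], [0, -0.05, 0]], [0.2, [0.25, 0.02, -0.33], [0, -0.05, 0]], [0.2, [0.28, 0.02, -0.34], [0, -0.05, 0]], [0.2, [0.26, 0.02, -0.35], [0, -0.05, 0]], [0.2, [0.3, 0.02, -0.36], [0, -0.05, 0]]])

```text
clock: 6.6
position: [0.5604, 0.0725, 0.1834]
ee_rot: [1.159, 2.665, -0.146]
force: [-0.7, 0.1, -0.4]
width: 0.128
gripper_force: 50.0
```

Call:
send_rows(increments=[[0.2, [0.28, 0.02, -0.37], [0, -0.05, 0]], [0.2, [0.32, 0.02, -0.38], [0, -0.05, 0]], [0.2, [0.3, 0.02, -0.4], [0, -0.02, 0]], [0.2, [0, 0, 0], [0, 0, 0]]])

```text
clock: 7.0
position: [0.552, 0.0832, 0.1913]
ee_rot: [1.111, 2.564, -0.208]
force: [-0.4, -0.3, -0.7]
width: 0.128
gripper_force: 50.0
```

```bash
python3 - <<'E'
from h import *
s=arm.observe();p=np.array(s["position"]);R=Ro.from_rotvec(s["ee_rot"])
L=p+R.apply([.113,0,.0104]);print(s["clock"],p,R.apply([1,0,0]),"lip",L,s["force"],s["joints"])
c=cam("wrist");w=arm.get_image("wrist")[:,:,::-1].copy()
print("lip px",proj("wrist",L,c)*1.5625,"flask px",proj("wrist",[.4745,.166,.1235],c)*1.5625)
sd=arm.get_image("side")[:,:,::-1];cv2.imwrite("pics/s5.png",sd)
o=np.hstack([cv2.resize(w[0:200,150:400],(500,400)),cv2.resize(sd[150:260,190:270],(291,400),interpolation=cv2.INTER_CUBIC)])
cv2.imwrite("pics/w5b.png",o)
E
```

```text
7.0 [0.55195046 0.08324087 0.19130454] [-0.63754954  0.68021262 -0.36172003] lip [0.48248163 0.15736172 0.14073439] [-0.42722064 -0.31124724 -0.68687084] [-0.85107992  0.30115069  0.46573608  1.99160966  0.30830961  0.77609956
  0.1312481 ]
lip px [396.96161539  68.47489209] flask px [397.09039789  32.92304513]
```

View pics/w5b.png

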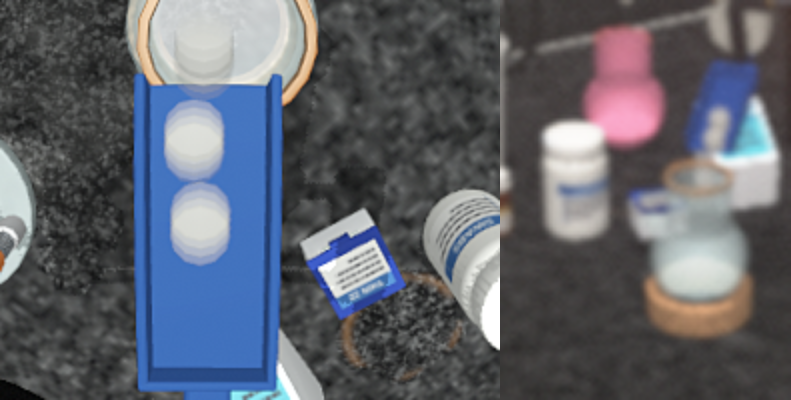

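The pellets are already sliding in. The mouth centre is about 6 mm to the right of the tray's line, so I'm shifting along tool +y while tilting further.

Call:
send_rows(increments=[[0.2, [0, 0.4, 0], [0, 0, 0]], [0.2, [0.05, 0.3, -0.3], [0, -0.03, 0]], [0.2, [0.07, 0, -0.56], [0, -0.05, 0]], [0.2, [0.07, 0, -0.56], [0, -0.05, 0]], [0.2, [0.07, 0, -0.56], [0, -0.05, 0]]])

```text
clock: 7.6
position: [0.5507, 0.0941, 0.2085]
ee_rot: [1.047, 2.402, -0.295]
force: [-0.4, -0.7, -0.8]
width: 0.128
gripper_force: 50.0
```

Call:
send_rows(increments=[[0.2, [0.07, 0, -0.56], [0, -0.05, 0]], [0.2, [0.07, 0, -0.56], [0, -0.05, 0]], [0.2, [0.07, 0, -0.56], [0, -0.05, 0]], [0.2, [0, 0, 0], [0, 0, 0]], [0.2, [0, 0, 0], [0, 0, 0]]])

```text
clock: 8.1
position: [0.5427, 0.1028, 0.2206]
ee_rot: [0.987, 2.272, -0.36]
force: [-0.5, -0.7, -1.7]
width: 0.125
gripper_force: 50.0
```

```bash
python3 - <<'E'
from h import *
s=arm.observe();p=np.array(s["position"]);R=Ro.from_rotvec(s["ee_rot"])
L=p+R.apply([.113,0,.0104]);print(s["clock"],p,R.apply([1,0,0]),"lip",L,s["force"])
c=cam("wrist");w=arm.get_image("wrist")[:,:,::-1].copy()
sd=arm.get_image("side")[:,:,::-1]
o=np.hstack([cv2.resize(w[0:200,150:400],(500,400)),cv2.resize(sd[150:260,190:270],(291,400),interpolation=cv2.INTER_CUBIC)])
cv2.imwrite("pics/w6b.png",o)
E
```

```text
8.1 [0.54266113 0.10275405 0.22060543] [-0.52235837  0.55971889 -0.64331679] lip [0.48819718 0.16110882 0.1399484 ] [-0.51792245 -0.68292282 -1.67689981]
```

View pics/w6b.png

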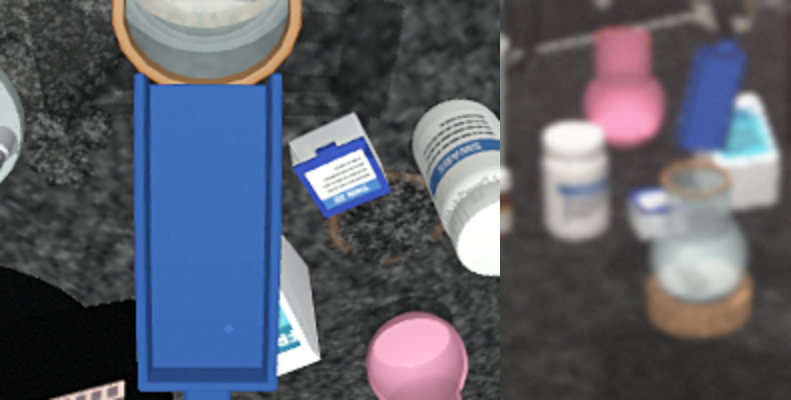

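The tray is empty, and no pellet lies outside the flask in either view. I'm taking the tray back.

```bash
python3 - <<'E'
from h import *
plan([([.565,.07,.225],tool(46.8),7),([.41,.28,.18],tool(76.3),8),([.41,.28,.0134],tool(76.3),6)])
E
```

```text
[-0.46, -0.08, 0.31] [-0.003, 0.1, -0.009]
[-0.49, -0.08, 0.26] [-0.003, 0.1, -0.009]
[-0.51, -0.09, 0.21] [-0.003, 0.1, -0.009]
[-0.53, -0.1, 0.16] [-0.003, 0.1, -0.009]
[-0.54, -0.1, 0.11] [-0.003, 0.1, -0.009]
[-0.55, -0.11, 0.05] [-0.003, 0.1, -0.009]
[-0.55, -0.11, -0.0] [-0.003, 0.1, -0.009]
--
[3.21, 0.59, 0.56] [-0.0, -0.0, -0.064]
[3.16, 0.79, 0.56] [-0.0, -0.0, -0.064]
[3.11, 0.99, 0.56] [-0.0, -0.0, -0.064]
[3.04, 1.19, 0.56] [-0.0, -0.0, -0.064]
[2.95, 1.38, 0.56] [-0.0, -0.0, -0.064]
[2.86, 1.57, 0.56] [-0.0, -0.0, -0.064]
[2.75, 1.75, 0.56] [-0.0, -0.0, -0.064]
[2.63, 1.93, 0.56] [-0.0, -0.0, -0.064]
--
[0.0, 0.0, 2.78] [-0.0, 0.0, -0.0]
[0.0, 0.0, 2.78] [-0.0, 0.0, -0.0]
[0.0, 0.0, 2.78] [-0.0, 0.0, -0.0]
[0.0, 0.0, 2.78] [-0.0, 0.0, -0.0]
[0.0, 0.0, 2.78] [-0.0, 0.0, -0.0]
[0.0, 0.0, 2.78] [-0.0, 0.0, -0.0]
--
```

Call:
send_rows(increments=[[0.2, [-0.46, -0.08, 0.31], [-0.003, 0.1, -0.009]], [0.2, [-0.49, -0.08, 0.26], [-0.003, 0.1, -0.009]], [0.2, [-0.51, -0.09, 0.21], [-0.003, 0.1, -0.009]], [0.2, [-0.53, -0.1, 0.16], [-0.003, 0.1, -0.009]], [0.2, [-0.54, -0.1, 0.11], [-0.003, 0.1, -0.009]]])

```text
clock: 8.7
position: [0.5592, 0.0791, 0.2249]
ee_rot: [1.116, 2.741, -0.112]
force: [-1.0, -0.1, -1.8]
width: 0.13
gripper_force: 50.0
```

Call:
send_rows(increments=[[0.2, [-0.55, -0.11, 0.05], [-0.003, 0.1, -0.009]], [0.2, [-0.55, -0.11, 0], [-0.003, 0.1, -0.009]], [0.2, [1.6, 0.3, 0.3], [0, 0, -0.032]], [0.2, [3.2, 0.7, 0.56], [0, 0, -0.064]], [0.2, [3.15, 0.9, 0.56], [0, 0, -0.064]]])

```text
clock: 9.2
position: [0.5166, 0.1357, 0.2106]
ee_rot: [0.923, 3.003, -0.001]
force: [0.4, 1.0, -1.0]
width: 0.126
gripper_force: 50.0
```

Call:
send_rows(increments=[[0.2, [3.05, 1.1, 0.56], [0, 0, -0.064]], [0.2, [3, 1.3, 0.56], [0, 0, -0.064]], [0.2, [2.9, 1.5, 0.56], [0, 0, -0.064]], [0.2, [2.8, 1.65, 0.56], [0, 0, -0.064]], [0.2, [2.7, 1.8, 0.56], [0, 0, -0.064]]])

```text
clock: 9.7
position: [0.4196, 0.2684, 0.1828]
ee_rot: [-0.428, -3.112, 0.0]
force: [0.7, -0.3, -0.6]
width: 0.127
gripper_force: 50.0
```

Call:
send_rows(increments=[[0.2, [1.3, 0.9, 0.3], [0, 0, -0.032]], [0.2, [0, 0, 0], [0, 0, 0]]])

```text
clock: 9.9
position: [0.4085, 0.2814, 0.1794]
ee_rot: [-0.375, -3.117, 0.001]
force: [0.8, 0.0, -0.2]
width: 0.128
gripper_force: 50.0
```

```bash
python3 - <<'E'
from h import *
s=arm.observe();R=Ro.from_rotvec(s["ee_rot"]);print(s["clock"],s["position"],s["force"],R.as_matrix().round(3))
plan([([.41,.28,.0134],tool(76.3),6)])
w=arm.get_image("wrist")[:,:,::-1];m=mask(w,(100,100,50),(130,255,255),(200,20,320,230));ys,xs=np.nonzero(m);print(cv2.minAreaRect(np.c_[xs,ys].astype(np.float32)))
w=cv2.imread("pics/w2.png");m=mask(w,(100,100,50),(130,255,255),(200,20,320,230));q=(xs.min(),xs.max(),ys.min(),ys.max());ys,xs=np.nonzero(m);print(q,(xs.min(),xs.max(),ys.min(),ys.max()))
E
```

```text
9.9 [0.40851856 0.28140342 0.17943658] [ 0.75803305  0.04746054 -0.20539877] [[-0.972  0.237 -0.002]
 [ 0.237  0.972 -0.   ]
 [ 0.002 -0.001 -1.   ]]
[-0.03, -0.01, 2.77] [-0.0, -0.0, -0.0]
[-0.03, -0.01, 2.77] [-0.0, -0.0, -0.0]
[-0.03, -0.02, 2.77] [-0.0, -0.0, -0.0]
[-0.03, -0.02, 2.77] [-0.0, -0.0, -0.0]
[-0.03, -0.02, 2.77] [-0.0, -0.0, -0.0]
[-0.03, -0.02, 2.77] [-0.0, -0.0, -0.0]
--
((253.5, 131.0), (188.0, 75.0), 90.0)
(np.int64(216), np.int64(291), np.int64(37), np.int64(225)) (np.int64(216), np.int64(291), np.int64(37), np.int64(225))
```

Call:
send_rows(increments=[[0.2, [-0.05, -0.05, 3], [0, 0, 0]], [0.2, [-0.05, -0.05, 4], [0, 0, 0]], [0.2, [0, 0, 4], [0, 0, 0]], [0.2, [0, 0, 3], [0, 0, 0]], [0.2, [0, 0, 1.6], [0, 0, 0]]])

```text
clock: 10.45
position: [0.411, 0.276, 0.0216]
ee_rot: [-0.386, -3.116, 0.006]
force: [-0.3, -0.4, -1.9]
width: 0.128
gripper_force: 50.0
```

Call:
send_rows(increments=[[0.2, [0, 0, 0.8], [0, 0, 0]], [0.2, [0, 0, 0.2], [0, 0, 0]], [0.2, [0, 0, 0.05], [0, 0, 0]], [0.2, [0, 0, 0], [0, 0, 0]]])

```text
clock: 10.85
position: [0.4111, 0.2789, 0.0141]
ee_rot: [0.381, 3.118, 0.0]
force: [0.1, 0.6, -0.8]
width: 0.13
gripper_force: 50.0
```

Call:
send_rows(increments=[[0.2, [0, 0, 0.05], [0, 0, 0]], [2, [0, 0, 0], [0, 0, 0]], [4, [0, 0, 0], [0, 0, 0]], [6, [0, 0, 0], [0, 0, 0]], [9, [0, 0, 0], [0, 0, 0]]])

```text
clock: 11.35
position: [0.4103, 0.2787, 0.0127]
ee_rot: [-0.38, -3.117, 0.002]
force: [0.0, 0.0, -1.0]
width: 0.426
gripper_force: 0.0
```

Call:
send_rows(increments=[[9, [0, 0, 0], [0, 0, 0]], [9, [0, 0, 0], [0, 0, 0]], [9, [0, 0, -1], [0, 0, 0]], [9, [0, 0, -3], [0, 0, 0]], [9, [0, 0, -4], [0, 0, 0]]])

```text
clock: 11.85
position: [0.4094, 0.2779, 0.0929]
ee_rot: [-0.38, -3.115, 0.006]
force: [0.8, 0.7, -0.1]
width: 0.864
gripper_force: 0.0
```

Call:
send_rows(increments=[[9, [0, 0, -4], [0, 0, 0]], [9, [0, 0, -4], [0, 0, 0]], [9, [0, 0, -4], [0, 0, 0]], [9, [0, 0, -2], [0, 0, 0]], [9, [0, 0, 0], [0, 0, 0]]])

```text
clock: 12.35
position: [0.412, 0.2798, 0.2365]
ee_rot: [0.381, 3.116, 0.006]
force: [-0.3, 0.6, 0.0]
width: 0.984
gripper_force: 0.0
```

```bash
python3 - <<'E'
from h import *
s=arm.observe();print(s["clock"],s["position"],s["width"])
w=arm.get_image("wrist")[:,:,::-1];c=cam("wrist");cv2.imwrite("pics/w7.png",w)
print("flask px",proj("wrist",[.4775,.1685,.1235],c))
# go above flask, camera (tool +x side) with tool y staying; aim TCP z .2
plan([([.4775,.1685,.225],tool(45),5)])
E
```

```text
12.35 [0.41195508 0.27978792 0.23646391] 0.9840212322054324
flask px [168.48722275 270.39769041]
[-1.82, -1.83, 0.19] [0.0, 0.0, 0.109]
[-2.01, -1.62, 0.19] [0.0, 0.0, 0.109]
[-2.17, -1.4, 0.19] [0.0, 0.0, 0.109]
[-2.31, -1.15, 0.19] [0.0, 0.0, 0.109]
[-2.42, -0.9, 0.19] [0.0, 0.0, 0.109]
--
```

Call:
send_rows(increments=[[9.1, [-1.8, -1.8, 0.2], [0, 0, 0.109]], [9.1, [-2, -1.6, 0.2], [0, 0, 0.109]], [9.1, [-2.2, -1.4, 0.2], [0, 0, 0.109]], [9.1, [-2.3, -1.15, 0.2], [0, 0, 0.109]], [9.1, [-2.4, -0.9, 0.2], [0, 0, 0.109]]])

```text
clock: 12.9
position: [0.4762, 0.1673, 0.2214]
ee_rot: [-1.212, -2.896, 0.005]
force: [0.6, -0.1, -1.1]
width: 0.991
gripper_force: 0.0
```

Call:
send_rows(increments=[[9.1, [0, 0, 0], [0, 0, 0]], [9.1, [0, 0, 0], [0, 0, 0]]])

```text
clock: 13.1
position: [0.476, 0.1682, 0.2217]
ee_rot: [-1.205, -2.899, 0.005]
force: [-1.0, 0.9, -1.1]
width: 0.992
gripper_force: 0.0
```

```bash
python3 - <<'E'
from h import *
s=arm.observe();print(s["clock"],s["position"],s["ee_rot"],s["width"])
c=cam("wrist");w=arm.get_image("wrist")[:,:,::-1];cv2.imwrite("pics/w8.png",w);np.savez("c8.npz",*c)
cv2.imwrite("pics/w8b.png",cv2.resize(w,(800,600)))
print("flask px",proj("wrist",[.4775,.1685,.1235],c)*1.5625)
print([ (proj("wrist",[.4775+.027*np.cos(a),.1685+.027*np.sin(a),.1235],c)*1.5625).round().tolist() for a in np.radians([45,135,225,315])])
E
```

```text
13.1 [0.47597547 0.16815844 0.22167182] [-1.20500931 -2.89881496  0.0049915 ] 0.992017690107107
flask px [399.43936103 303.44050562]
[[446.0, 303.0], [399.0, 257.0], [353.0, 303.0], [399.0, 347.0]]
```

View pics/w8b.png

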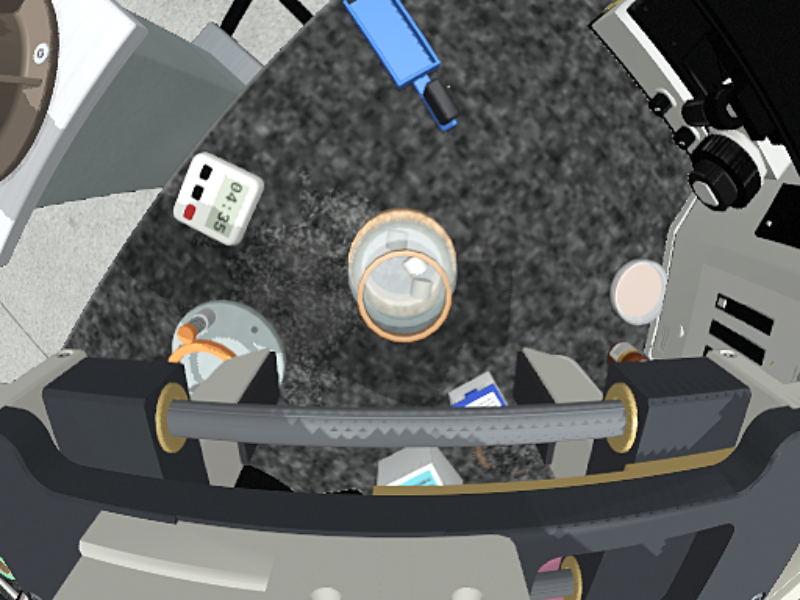

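The view shows the mouth rim centred at (405,296), three pellets inside the bowl, and the tray lying flat at (410,70).

```bash
python3 - <<'E'
from h import *
F=onz("wrist",404.8/1.5625,295.8/1.5625,.1235);print("flask",F)
C=onz("wrist",402.5/1.5625,265/1.5625,.024);print("cork",C)
F[2]=.090
plan([(F[:3],tool(45),4)])
# ring: fit base circle from top0
a=cv2.imread("pics/top0.png");m=mask(a,(8,110,110),(22,255,255),(260,212,300,252))
ys,xs=np.nonzero(m);P=np.array([onz("top",x,y,.062)[:2] for x,y in zip(xs,ys)])
c=np.array([.428,0.])
for _ in range(20):
    r=np.hypot(*(P-c).T);q=P[(r<.039)&(r>.027)];A=np.c_[2*q,np.ones(len(q))];s=np.linalg.lstsq(A,(q**2).sum(1),rcond=None)[0];c=s[:2]
print("ring",c,len(q))
b=cv2.imread("pics/side0.png");m=mask(b,(3,120,110),(22,255,255),(280,195,325,222))
ys,xs=np.nonzero(m);P=np.array([onz("side",x,y,.06)[:2] for x,y in zip(xs,ys)]);print(P.min(0),P.max(0))
E
```

```text
flask [0.47631196 0.17477038 0.1235    ]
cork [0.47851561 0.17220011 0.024     ]
[0.09, 0.12, 3.3] [-0.001, -0.0, -0.0]
[0.09, 0.12, 3.3] [-0.001, -0.0, -0.0]
[0.09, 0.12, 3.3] [-0.001, -0.0, -0.0]
[0.09, 0.11, 3.3] [-0.001, -0.0, -0.0]
--
ring [ 0.42898524 -0.00721504] 122
[ 0.37876065 -0.06605099] [0.48451816 0.03543234]
```

Call:
send_rows(increments=[[9.18, [0.2, 0.25, 3], [0, 0, 0]], [9.18, [0.15, 0.2, 4], [0, 0, 0]], [9.18, [0, 0, 4], [0, 0, 0]], [9.18, [0, 0, 2.2], [0, 0, 0]], [9.18, [0, 0, 0.5], [0, 0, 0]]], force=55)

```text
clock: 13.65
position: [0.4747, 0.1746, 0.083]
ee_rot: [-1.2, -2.898, 0.008]
force: [0.8, 0.1, 1.0]
width: 0.999
gripper_force: 0.0
```

Call:
send_rows(increments=[[8, [0, 0, 0], [0, 0, 0]], [7, [0, 0, 0], [0, 0, 0]], [6, [0, 0, 0], [0, 0, 0]], [5, [0, 0, 0], [0, 0, 0]], [4, [0, 0, 0], [0, 0, 0]]])

```text
clock: 14.15
position: [0.4775, 0.1744, 0.0863]
ee_rot: [-1.205, -2.901, 0.001]
force: [-1.6, -0.5, 1.3]
width: 0.615
gripper_force: 0.8
```

Call:
send_rows(increments=[[4, [0, 0, 0], [0, 0, 0]], [4, [0, 0, 0], [0, 0, 0]], [4, [0, 0, 0], [0, 0, 0]]])

```text
clock: 14.45
position: [0.4772, 0.174, 0.086]
ee_rot: [-1.206, -2.9, 0.002]
force: [-2.1, -1.1, 7.3]
width: 0.586
gripper_force: 54.9
```

Call:
send_rows(increments=[[4, [0, 0, -0.5], [0, 0, 0]], [4, [0, 0, -2], [0, 0, 0]], [4, [0, 0, -3], [0, 0, 0]], [4, [0, 0, -3], [0, 0, 0]], [4, [0, 0, -1.5], [0, 0, 0]]])

```text
clock: 14.95
position: [0.4782, 0.1746, 0.1881]
ee_rot: [1.206, 2.9, 0.001]
force: [0.3, 0.0, -3.2]
width: 0.582
gripper_force: 54.9
```

```bash
cat >> h.py <<'E'
def ringfit(w,c,c0,z=.062,cn="wrist"):
    m=mask(w,(3,120,90),(20,255,255));n,l,st,_=cv2.connectedComponentsWithStats(m)
    best=None;c0=np.array(c0,float)
    ys,xs=np.nonzero(m);P=np.array([onz(cn,x,y,z,c)[:2] for x,y in zip(xs,ys)])
    P=P[np.hypot(*(P-c0).T)<.06]
    for _ in range(30):
        d=P-c0;th=np.round(np.degrees(np.arctan2(d[:,1],d[:,0]))/10).astype(int);r=np.hypot(*d.T)
        q=[]
        for k in np.unique(th):
            i=np.where((th==k))[0];q.append(P[i[np.argmin(r[i])]])
        q=np.array(q);A=np.c_[2*q,np.ones(len(q))];s=np.linalg.lstsq(A,(q**2).sum(1),rcond=None)[0];c0=s[:2]
    R=np.sqrt(s[2]+c0@c0);return c0,R,len(q),np.std(np.hypot(*(q-c0).T))
E
python3 - <<'E'
from h import *
s=arm.observe();print(s["clock"],s["position"],s["force"],s["gripper_force"])
d=np.load("c3.npz");c=[d[k] for k in d]
print(ringfit(cv2.imread("pics/w3.png"),tuple(c),[.43,-.005]))
w=cv2.imread("pics/w3.png");print("petal check flask w8 cork",)
print(ringfit(cv2.imread("pics/top0.png"),cam("top"),[.43,-.005],cn="top"))
print(ringfit(cv2.imread("pics/side0.png"),cam("side"),[.43,-.005],cn="side"))
E
```

```text
14.95 [0.47819678 0.17456608 0.18809064] [ 0.25002321  0.04235499 -3.18542843] 54.85930770635605
(array([ 0.43059162, -0.00429638]), np.float64(0.028340890657229223), 37, np.float64(0.0006605533213770231))
petal check flask w8 cork
(array([ 0.42954255, -0.00687358]), np.float64(0.03230418666342861), 36, np.float64(0.0009782193815576108))
(array([ 0.42413351, -0.00416092]), np.float64(0.022921776804308933), 37, np.float64(0.003773862067399932))
```

```bash
python3 - <<'E'
from h import *
plan([([.50,.065,.195],tool(90),7)])
E
```

```text
[-1.33, -0.88, -0.1] [0.0, 0.0, -0.113]
[-1.22, -1.03, -0.1] [0.0, 0.0, -0.113]
[-1.1, -1.16, -0.1] [0.0, 0.0, -0.113]
[-0.96, -1.27, -0.1] [0.0, 0.0, -0.113]
[-0.81, -1.37, -0.1] [0.0, 0.0, -0.113]
[-0.65, -1.46, -0.1] [0.0, 0.0, -0.113]
[-0.49, -1.52, -0.1] [0.0, 0.0, -0.113]
--
```

Call:
send_rows(increments=[[4, [-1.35, -0.9, -0.1], [0, 0, -0.113]], [4, [-1.2, -1, -0.1], [0, 0, -0.113]], [4, [-1.1, -1.15, -0.1], [0, 0, -0.113]], [4, [-0.95, -1.25, -0.1], [0, 0, -0.113]], [4, [-0.8, -1.35, -0.1], [0, 0, -0.113]]])

```text
clock: 15.45
position: [0.4929, 0.0961, 0.1908]
ee_rot: [-0.342, -3.121, 0.002]
force: [-0.1, 0.8, -2.1]
width: 0.588
gripper_force: 54.9
```

Call:
send_rows(increments=[[4, [-0.65, -1.45, -0.1], [0, 0, -0.113]], [4, [-0.5, -1.5, -0.1], [0, 0, -0.113]], [4, [0, 0, 0], [0, 0, 0]], [4, [0, 0, 0], [0, 0, 0]]])

```text
clock: 15.85
position: [0.4993, 0.0658, 0.1927]
ee_rot: [-0.001, -3.14, 0.001]
force: [-0.5, -0.5, -1.7]
width: 0.588
gripper_force: 54.9
```

```bash
python3 - <<'E'
from h import *
s=arm.observe();print(s["clock"],s["position"],s["ee_rot"],s["force"],s["gripper_force"])
c=cam("wrist");w=arm.get_image("wrist")[:,:,::-1].copy();cv2.imwrite("pics/w9b.png",cv2.resize(w,(800,600)))
print(ringfit(w,c,[.43,-.005]),proj("wrist",[.43,-.005,.062],c)*1.5625)
E
```

```text
15.85 [0.49933838 0.06579804 0.19273228] [-5.32373832e-04 -3.13993962e+00  1.21291363e-03] [-0.4801072  -0.48013964 -1.70051017] 54.85903976485133
(array([ 0.42774632, -0.00476096]), np.float64(0.02922799588098525), 37, np.float64(0.0002480651289765686)) [282.52122543 181.30320182]
```

View pics/w9b.png

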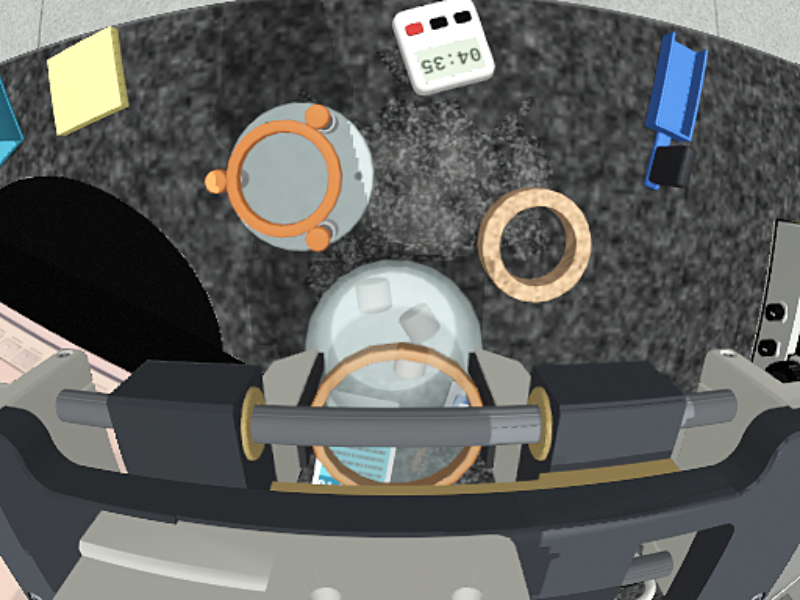

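The ring is clean at (285,178). The flask hangs upright with the three pellets inside it, and the tray and cork ring are undisturbed.

```bash
python3 - <<'E'
from h import *
s=arm.observe();p=s["position"];z=p[2]+.0375
print("rim edges",onz("wrist",398/1.5625,346/1.5625,z)[:2]-p[:2],onz("wrist",398/1.5625,490/1.5625,z)[:2]-p[:2])
plan([([.4285,-.0048,.195],tool(90),7)])
E
```

```text
rim edges [-0.02801309  0.00084372] [0.02361556 0.0009905 ]
[1.01, -1.02, -0.03] [-0.0, -0.0, 0.0]
[1.01, -1.02, -0.03] [-0.0, -0.0, 0.0]
[1.01, -1.02, -0.03] [-0.0, -0.0, 0.0]
[1.01, -1.02, -0.03] [-0.0, -0.0, 0.0]
[1.01, -1.02, -0.03] [-0.0, -0.0, 0.0]
[1.01, -1.02, -0.03] [-0.0, -0.0, 0.0]
[1.01, -1.02, -0.03] [-0.0, -0.0, 0.0]
--
```

Call:
send_rows(increments=[[4, [0.6, -0.6, 0], [0, 0, 0]], [4, [1.4, -1.4, 0], [0, 0, 0]], [4, [2, -2.1, 0], [0, 0, 0]], [4, [1.9, -1.9, 0], [0, 0, 0]], [4, [1.1, -1.1, 0], [0, 0, 0]]])

```text
clock: 16.4
position: [0.4276, -0.0066, 0.1927]
ee_rot: [0.003, -3.139, 0.002]
force: [-0.4, 0.3, -1.9]
width: 0.584
gripper_force: 54.9
```

Call:
send_rows(increments=[[4, [0, 0, 1], [0, 0, 0]], [4, [0, 0, 1.5], [0, 0, 0]], [4, [0, 0, 1.5], [0, 0, 0]], [4, [0, 0, 1], [0, 0, 0]], [4, [0, 0, 0.5], [0, 0, 0]]])

```text
clock: 16.9
position: [0.4295, -0.005, 0.1369]
ee_rot: [0.006, -3.139, 0.002]
force: [-0.9, -0.6, -1.4]
width: 0.584
gripper_force: 54.9
```

Call:
send_rows(increments=[[4, [0, 0, 0], [0, 0, 0]], [4, [0, 0, 0], [0, 0, 0]]])

```text
clock: 17.1
position: [0.43, -0.0054, 0.1381]
ee_rot: [0.005, -3.141, 0.002]
force: [-0.2, -0.7, -1.0]
width: 0.583
gripper_force: 54.9
```

Call:
send_rows(increments=[[4, [0.1, 0, 0.4], [0, 0, 0]], [4, [0, 0, 0.4], [0, 0, 0]], [4, [0, 0, 0.3], [0, 0, 0]], [4, [0, 0, 0.3], [0, 0, 0]], [4, [0, 0, 0], [0, 0, 0]]])

```text
clock: 17.6
position: [0.4287, -0.0056, 0.1239]
ee_rot: [0.005, -3.14, 0.002]
force: [-2.2, 0.3, 3.4]
width: 0.585
gripper_force: 54.9
```

Call:
send_rows(increments=[[4, [0, 0, 0.2], [0, 0, 0]], [4, [0, 0, 0.2], [0, 0, 0]], [4, [0, 0, 0.2], [0, 0, 0]], [4, [0, 0, 0], [0, 0, 0]]])

```text
clock: 18.0
position: [0.4287, -0.0056, 0.1179]
ee_rot: [0.005, -3.14, 0.002]
force: [-2.4, 0.6, 6.5]
width: 0.585
gripper_force: 54.9
```

Call:
send_rows(increments=[[4, [0, 0, 0.3], [0, 0, 0]], [4, [0, 0, 0.3], [0, 0, 0]], [4, [0, 0, 0.3], [0, 0, 0]], [4, [0, 0, 0.2], [0, 0, 0]], [4, [0, 0, 0], [0, 0, 0]]])

```text
clock: 18.5
position: [0.4287, -0.0056, 0.1072]
ee_rot: [0.005, -3.14, 0.001]
force: [-3.4, 0.9, 11.6]
width: 0.593
gripper_force: 54.9
```

Call:
send_rows(increments=[[4, [0, 0, 0.15], [0, 0, 0]], [4, [0, 0, 0.15], [0, 0, 0]], [4, [0, 0, 0.1], [0, 0, 0]], [4, [0, 0, 0], [0, 0, 0]]])

```text
clock: 18.9
position: [0.4288, -0.0059, 0.1055]
ee_rot: [0.004, -3.141, -0.0]
force: [-17.8, -1.4, 57.5]
width: 0.588
gripper_force: 55.2
```

Stop reached, with force jumping to 57 N. I'm easing back the over-push.

Call:
send_rows(increments=[[4, [0, 0, -0.15], [0, 0, 0]], [4, [0, 0, 0], [0, 0, 0]], [4, [0, 0, 0], [0, 0, 0]]])

```text
clock: 19.2
position: [0.4288, -0.0059, 0.1061]
ee_rot: [0.004, -3.141, 0.001]
force: [-11.7, -1.4, 37.4]
width: 0.586
gripper_force: 55.1
```

```bash
python3 - <<'E'
from h import *
s=arm.observe();print(s["clock"],s["position"],s["ee_rot"],s["force"],s["gripper_force"],s["dq"])
c=cam("wrist");w=arm.get_image("wrist")[:,:,::-1].copy()
sd=arm.get_image("side")[:,:,::-1]
o=np.hstack([cv2.resize(w[150:350,130:380],(500,400)),cv2.resize(sd[140:250,265:345],(291,400),interpolation=cv2.INTER_CUBIC)])
cv2.imwrite("pics/w10b.png",o)
z=s["position"][2]
print("ring down-fit", ringfit(w,c,[.428,-.005],.042))
E
```

```text
19.2 [ 0.42875259 -0.00588711  0.10608406] [ 4.06600068e-03 -3.14113414e+00  5.62575992e-04] [-11.7008478   -1.37061287  37.40143418] 55.07981926202774 [ 2.89905028e-04  1.89347384e-03  6.57841377e-04 -9.14023529e-05
  1.12177945e-04 -2.03014175e-04  7.85393667e-04]
ring down-fit (array([ 0.42528687, -0.01147436]), np.float64(0.03018882018084346), 28, np.float64(0.007925031910525689))
```

View pics/w10b.png

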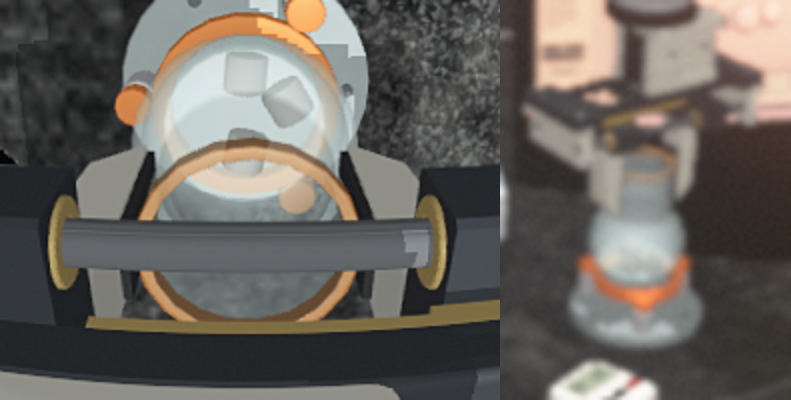

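The flask sits upright in the lowered orange ring with the three pellets inside. The ring is on its stop (37 N push, 55 N grip, arm still), so I'm handing in.

```bash
python3 -c "
from cell import arm
print(arm.sign_off())"
```

```text
the job is handed in; nothing more can be done
None
```

I handed the job in at about 19 s with all the steps done: pellets in the flask, tray back flat on the worktop, and the flask still gripped and held down on the ring's stop. The sign-off gave no verdict. On the way, the gripper body briefly touched the monitor at about 19 N, under the 40 N limit.

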